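# Find the tin with the brass weight by its heft

## Robot

A 6-joint arm with a two-finger parallel gripper is mounted at the origin on a cart in front of the work surface, level with it; the furniture and walls round the work are solid. World frame = base frame: x ahead of the robot, y to its left, z up, the work surface at z = 0. Lengths are in mm, angles in rad, forces in N, time in s.
With the tool pointing down it reaches from about 350 to 975 mm from the base axis. Payload 7.1 kg.
Tool frame: the origin (TCP) lies midway between the tips of the shut fingers; the grasp point (between the pads) lies 19 mm behind it (ctrl.tcp_to_grasp is the distance from the TCP to the grasp point, in mm); z points along the fingers, y is the line along which they close (so a half turn about z gives the same grasp; the last joint's range is limited). The gripper opens to 88 mm and grips with 3 to 60 N. Pads are 20 mm wide; open, the fingers measure 115 mm over their backs; the gripper's body (75 mm by 178 mm) begins 61 mm behind the grasp point.
Start: joints at [1.202, 0.423, 1.63, -0, 1.089, -0.019], TCP at [214.162, 587.145, 222.675] pointing down, gripper open.
Joint ranges: [-3, 3], [-0.9, 2.11], [0.09, 2.58], [-1.31, 4.45], [0.11, 2.69], [-2.54, 2.54]. Speed limits (rad/s): [2.39, 2.39, 3.01, 3.14, 3.14, 3.14].

## Interface

Orientations are given as a rotation vector (axis times angle).
In Python, from workcell import get_obs, cams, ticket, boxes_of, ctrl gives the robot as it stands.
- The arm moves only by the shell command python3 -m creep 'ROWS' [OPENING]. ROWS is JSON, one flat list of numbers, 4 for each row, row after row: the shift along the world's x, y, z in m, then the turn about the world's z in rad. In form: [tx, ty, tz, spin, tx, ty, tz, spin, ...]. A call has 1 to 10 rows; each row is the pose to reach, as a shift and turn from the pose commanded when the call began; what a row does not reach only later rows make up. A row lasts 1/12 s, in which the tool goes at most 41.7 mm and 7.16 degrees, less where a joint would pass 70% of its speed; a pose out of reach is approached as far as the arm can. A call with a gripper value outside its range is refused whole. OPENING is the opening, from 0 (shut) to 1 (fully open), set as the call begins (- or left out, the last holds). The fingers move at their own pace and stop on an object; the grip force is fixed at half the most. Time passes only in rows, so rows that repeat a pose let the fingers close. It gives the time, the measured TCP pose, the force, the opening and the grip force at its end, in the units of the state.
- get_obs(): the state, without advancing time (a new reading comes with each control period).
- cams.get_image(name): name is "side" or "top"; returns (picture, depth): 420x560x3 uint8, red, green, blue; 420x560 float32, mm along the optical axis (not along the pixel's ray), 0 where there is no reading.
- cams.get_calibration(name): a dict with "mtx" (3x3 intrinsics, pixels), "R" (3x3) and "t" (3): a world point X has camera coordinates R X + t. Camera axes: x right, y down, z forward; pixel columns grow to the right and rows downward; lengths in mm; the calibration is good to about 2 mm. A picture is of the moment at which its call begins. get_calibration takes no time and is no camera call.
- ticket.close_job(): hands the job in; it is judged then, once.
Trained networks look in the newest picture that a camera, given by its name, has taken for a name from the list of things; names that differ only in an ending like _2 or _b are one class to them, and where a whole thing is asked for, a point or a joint stands for the part that bears it (a point fixed in the world has none). Each returns a list of dicts, best first, with "score" (0 to 1); they miss things now and then, are a little off and sometimes report something else, mostly with a low value. They report only what shows in the picture. A call takes as long as a camera call. They do not tell look-alikes from the thing itself.
- boxes_of(camera, target): "centre" ([column, row] in pixels, amid what is visible of it).
The state is a dict: "t": time; "qpos": joint angles; "qvel": joint speeds; "joint_torque": joint torques, N m; "ee_pos": TCP position; "orientation": TCP orientation; "ft_force": force on the tool from outside, world axes, zero at the start; "moment": the same for the moment, N m; "width": finger opening in mm; "grasp_force": force on a finger pad.
Only numpy, scipy, OpenCV 4.12 (cv2) and the standard library are available. Lean on these libraries where they do the work, as an engineer would, in place of code of your own. Each camera call takes 0.05 s, during which the arm holds its last target. There are 200 camera calls.

## Task

Two closed steel tins that look just alike stand on the worktop: one holds a heavy brass pie weight, the other only a cork. Find out by lifting which is the heavy one and stand it upright on the middle of the round cork trivet; the light tin must end up standing upright on the bare worktop, clear of the trivet.

Things in the scene. Friction and masses are not known exactly. Their poses are not given: they have to be found in the camera images.
- tin_a: one of two closed round steel tins that look alike, standing upright: body 54 mm across, fixed lid 57 mm across (top 18 mm), 94 mm tall. Origin: centre of its underside, z up its axis. One tin holds a loose brass weight and weighs 0.57 to 0.69 kg in all, the other only a cork, 0.15 kg in all; which is which changes from start to start and shows only in the weight felt on lifting.
- tin_b: one of two closed round steel tins that look alike, standing upright: body 54 mm across, fixed lid 57 mm across (top 18 mm), 94 mm tall. Origin: centre of its underside, z up its axis. One tin holds a loose brass weight and weighs 0.57 to 0.69 kg in all, the other only a cork, 0.15 kg in all; which is which changes from start to start and shows only in the weight felt on lifting.
- trivet: flat round cork trivet, 130 mm across and 10 mm thick, fixed to the worktop. Origin: centre of its underside, on the worktop (z = 0); its flat top is 10 mm above it.
Not all that is in view belongs to the job. What is shaped like the tin_a but purple is not meant. Leave any turquoise look-alike of the tin_b alone.

How it is judged:
By the outcome, as a careful person would: the job done as asked, in the order asked, and still so for the second after the job is handed in, with the robot touching nothing.
It also fails if it takes over 58 s, if anything falls off the work surface, if the arm or the gripper's body presses on something with over 40 N, if the wrist force passes 120 N, or if a joint passes its speed limit or range.

## Working session

There is one attempt and no reset: what is moved stays moved. The work goes in short steps, Python scripts to look and compute and a shell command to move; the robot and the scene stay as the last step left them, time stands still between calls to the robot, and variables do not carry over. Pictures are saved under pics/ and viewed, at most 10 in all, crops included, and the job is handed in when it is done.

```bash
mkdir -p pics; cat > h.py <<'E'
import numpy as np,cv2
from workcell import *
def snap(n,f):
    im,d=cams.get_image(n); cv2.imwrite('pics/'+f,im[:,:,::-1]); np.save('/tmp/d_%s.npy'%n,d); return im,d
def world(n,u,v,d):
    c=cams.get_calibration(n);K=np.array(c['mtx']);R=np.array(c['R']);t=np.array(c['t']).ravel()
    p=np.linalg.inv(K)@np.stack([u*np.ones_like(d),v*np.ones_like(d),np.ones_like(d)]).reshape(3,-1)*np.ravel(d)
    return (R.T@(p-t[:,None])).T
E
python3 - <<'E'
from h import *
ims=[]
for n in('top','side'):
    im,d=snap(n,n+'0.png')
    for k in('tin_a','trivet'):
        for b in boxes_of(n,k):
            u,v=b['centre'];z=d[int(v),int(u)]
            print(n,k,round(b['score'],2),np.round([u,v]),world(n,u,v,np.array([z]))[0].round())
o=get_obs();print(o)
E
```

```text
top tin_a 0.92 [140. 225.] [400. 274.  97.]
top tin_a 0.7 [354. 197.] [ 469. -200.   93.]
top tin_a 0.56 [396. 213.] [ 433. -293.   96.]
top trivet 0.63 [255. 202.] [464.  25.  16.]
side tin_a 0.91 [337. 248.] [ 448. -218.   83.]
side tin_a 0.88 [250. 146.] [477. 162.  70.]
side tin_a 0.85 [204. 137.] [396. 247.  73.]
side tin_a 0.75 [352. 296.] [ 408. -314.   79.]
side trivet 0.64 [275. 207.] [455.   6.   8.]
{'t': 0.3, 'qpos': array([ 1.20197685e+00,  4.23374321e-01,  1.63012539e+00, -1.71580557e-05,
        1.08859885e+00, -1.89980436e-02]), 'qvel': array([-0.00140272, -0.00191228, -0.00328606, -0.00019618,  0.00133945,
        0.00082311]), 'joint_torque': array([ 1.02038532e-04, -5.44063389e+01, -2.73543584e+01,  6.43450068e-02,
        2.04098190e-02, -8.20045284e-05]), 'ee_pos': array([214.12174886, 586.98914085, 222.41497295]), 'orientation': array([-5.46673935e-01, -3.09357925e+00,  7.84363176e-04]), 'ft_force': array([-0.16129002, -0.24085271, -0.71946752]), 'moment': array([ 0.00993529,  0.04643746, -0.00639863]), 'grasp_force': 0.0, 'width': 87.68396054569457}
```

View pics/top0.png

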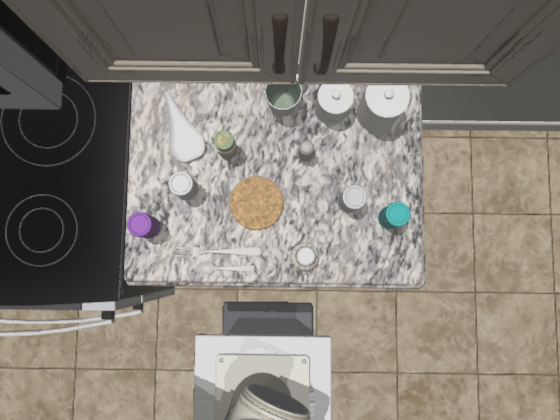

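View pics/side0.png

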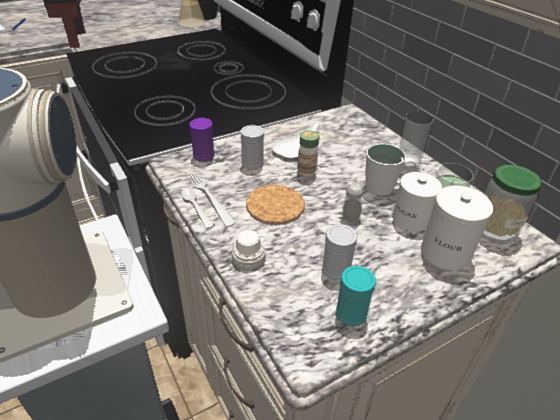

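Silver tins are at top pixels (180,184) and (354,197), trivet at (255,202). The purple (140,225) and turquoise (397,214) look-alikes must be left alone. Next I'll measure lid tops, the trivet and neighbour heights from depth.

```bash
python3 - <<'E'
from h import *
d=np.load('/tmp/d_top.npy');im=cv2.imread('pics/top0.png')
v,u=np.mgrid[:420,:560]
P=world('top',u.ravel(),v.ravel(),d.ravel()).reshape(420,560,3)
def blob(name,c,r,lo,hi,m=None):
    s=(np.hypot(u-c[0],v-c[1])<r)&(P[...,2]>lo)&(P[...,2]<hi)
    if m is not None:s&=m
    q=P[s];(x,y),rr=cv2.minEnclosingCircle(q[:,:2].astype(np.float32))
    print(name,s.sum(),'mean',q.mean(0).round(),'circ',round(x),round(y),round(rr),'zmax',q[:,2].max().round())
for n,c in dict(L=(180,184),R=(354,197),purple=(140,225),turq=(397,214)).items(): blob(n,c,18,85,105)
for n,c in dict(spice=(225,142),salt=(306,150),spoon=(189,150),timer=(306,257)).items(): blob(n,c,15,25,200)
hsv=cv2.cvtColor(im,cv2.COLOR_BGR2HSV);m=(hsv[...,1]>90)&(hsv[...,0]<25)
blob('trivet',(256,203),35,2,25,m)
q=P[203-5:208,251:261].reshape(-1,3);print(q.mean(0))
print('table z',[P[a,b].round() for a,b in((240,320),(180,290),(240,180))])
o=get_obs();from scipy.spatial.transform import Rotation as Ro
print(Ro.from_rotvec(o['orientation']).as_matrix().round(2),ctrl.tcp_to_grasp)
E
```

```text
L 493 mean [496. 189.  95.] circ 497 189 28 zmax 101.0
R 492 mean [ 471. -199.   95.] circ 471 -200 28 zmax 105.0
purple 506 mean [404. 278.  95.] circ 404 278 28 zmax 101.0
turq 506 mean [ 434. -295.   94.] circ 434 -296 28 zmax 101.0
spice 480 mean [589.  92.  93.] circ 594 94 24 zmax 115.0
salt 301 mean [579. -92.  71.] circ 584 -94 22 zmax 93.0<stdin>:9: RuntimeWarning: Mean of empty slice.
  ret = um.true_divide(
Traceback (most recent call last):
ValueError: zero-size array to reduction operation maximum which has no identity
```

```bash
python3 - <<'E'
from h import *
d=np.load('/tmp/d_top.npy');im=cv2.imread('pics/top0.png')
v,u=np.mgrid[:420,:560]
P=world('top',u.ravel(),v.ravel(),d.ravel()).reshape(420,560,3)
hsv=cv2.cvtColor(im,cv2.COLOR_BGR2HSV);m=((hsv[...,1]>90)&(hsv[...,0]<25)&(np.hypot(u-256,v-203)<36)).astype(np.uint8)
m=cv2.morphologyEx(m,cv2.MORPH_OPEN,np.ones((3,3)))
q=P[m>0];print(len(q),q.mean(0),np.percentile(q,[0.5,99.5],axis=0),cv2.minEnclosingCircle(q[:,:2].astype(np.float32)))
for n,c in dict(spoon=(185,140),timer=(306,257)).items():
    s=(np.hypot(u-c[0],v-c[1])<15);print(n,P[s].max(0))
print(get_obs()['ee_pos'])
E
```

```text
2130 [463.32680023  21.0952619   16.9698603 ] [[402.98744096 -38.07936342   5.87751542]
 [524.20520317  81.44573732  18.92446541]] ((419.6921691894531, 3.895432472229004), 110.36833953857422)
spoon [ 652.80393516  231.5128164  1223.88996719]
timer [ 369.60072826  -24.73898895 1223.88996719]
[214.12174886 586.98914085 222.41497295]
```

```bash
python3 -m creep '[0.02,-0.03,0,-0.05,0.05,-0.07,0,-0.15,0.075,-0.105,0,-0.25,0.1,-0.14,0,-0.35,0.12,-0.17,0,-0.436,0.14,-0.2,0,-0.436,0.16,-0.23,0,-0.436,0.18,-0.26,0,-0.436,0.2,-0.29,0,-0.436,0.22,-0.32,0,-0.436]' 1; python3 -m creep '[0.02,-0.03,0,0,0.04,-0.055,0,0,0.055,-0.07,0,0,0.063,-0.078,0,0,0.063,-0.078,0,0,0.063,-0.078,0,0]' 1
python3 - <<'E'
from h import *
for n in('top','side'):snap(n,n+'1.png')
o=get_obs();print(o['t'],o['ee_pos'],o['orientation'])
E
```

```text
t: 1.13
ee_pos: [434.9, 265.5, 222.9]
orientation: [1.203, 2.902, 0.0]
ft_force: [1.1, 0.2, 0.5]
width: 87.9
grasp_force: 0.0
t: 1.63
ee_pos: [496.9, 189.3, 222.5]
orientation: [-1.204, -2.901, 0.0]
ft_force: [-1.0, 0.3, -0.0]
width: 87.4
grasp_force: 0.0
1.7333 [496.28061345 190.00751003 222.51046666] [-1.20123762e+00 -2.90213943e+00  3.61505864e-04]
```

View pics/side1.png

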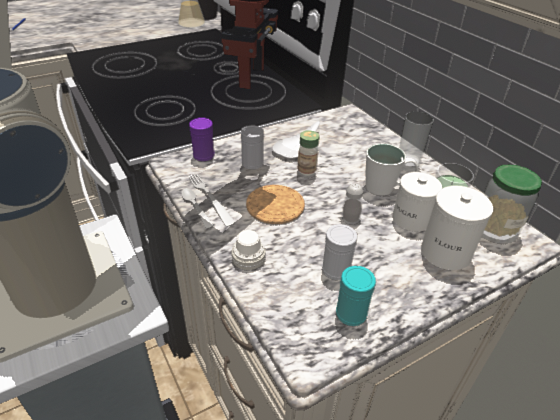

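```bash
python3 - <<'E'
from h import *
for n in('top','side'):
    c=cams.get_calibration(n);K=np.array(c['mtx']);R=np.array(c['R']);t=np.array(c['t']).ravel()
    for X in((496,190,222),(497,189,94)):
        p=K@(R@np.array(X)+t);print(n,X,(p/p[2])[:2].round(),p[2].round())
d=np.load('/tmp/d_side.npy')
for uv in((245,80),(262,50),(252,150)):print(uv,world('side',uv[0],uv[1],np.array([d[uv[1],uv[0]]])).round())
E
```

```text
top (496, 190, 222) [168. 173.] 1017.0
top (497, 189, 94) [180. 183.] 1144.0
side (496, 190, 222) [251.  78.] 1000.0
side (497, 189, 94) [253. 130.] 1082.0
(245, 80) [[461. 152. 241.]]
(262, 50) [[537. 218. 268.]]
(252, 150) [[483. 165.  56.]]
```

The side view shows the open fingers straddling the axis of the left tin (tip around (245,85), tin lid at (252,130)), as the projection predicts. Next I descend.

```bash
python3 -m creep '[0,0,-0.03,0,0,0,-0.06,0,0,0,-0.09,0,0,0,-0.12,0,0,0,-0.145,0,0,0,-0.165,0,0,0,-0.18,0,0,0,-0.191,0,0,0,-0.191,0,0,0,-0.191,0]' 1; python3 -m creep '[0,0,0,0,0,0,0,0,0,0,0,0,0,0,0,0,0,0,0,0,0,0,0,0,0,0,0,0,0,0,0,0]' 0.3; python3 -m creep '[0,0,0.004,0,0,0,0.012,0,0,0,0.022,0,0,0,0.032,0,0,0,0.04,0,0,0,0.04,0,0,0,0.04,0,0,0,0.04,0,0,0,0.04,0,0,0,0.04,0]'; python3 -c "
from h import *
o=get_obs();print(o['ft_force'],o['moment'],o['joint_torque'][1:3])"
```

```text
t: 2.57
ee_pos: [496.6, 189.8, 31.6]
orientation: [-1.201, -2.902, 0.001]
ft_force: [-0.1, -0.1, 0.3]
width: 87.9
grasp_force: 0.0
t: 3.23
ee_pos: [497.2, 189.0, 32.1]
orientation: [1.203, 2.902, -0.0]
ft_force: [-1.4, -0.9, 7.0]
width: 55.4
grasp_force: 30.0
t: 4.07
ee_pos: [496.8, 189.0, 71.2]
orientation: [-1.203, -2.902, 0.001]
ft_force: [0.4, -0.1, -2.1]
width: 55.5
grasp_force: 30.0
[ 0.44712128 -0.05524984 -2.12112466] [ 0.00844659 -0.01364337 -0.01054155] [-51.1888361  -17.99803019]
```

```bash
for i in 1 2 3; do python3 -m creep '[0,0,0,0,0,0,0,0]' | grep -E 'ft|grasp'; done; python3 -c "
from h import *
snap('side','side2.png')"
```

```text
ft_force: [0.6, 0.5, -0.8]
grasp_force: 30.0
ft_force: [-0.8, -0.6, -1.5]
grasp_force: 30.0
ft_force: [-0.4, 1.0, -0.9]
grasp_force: 30.0
```

View pics/side2.png

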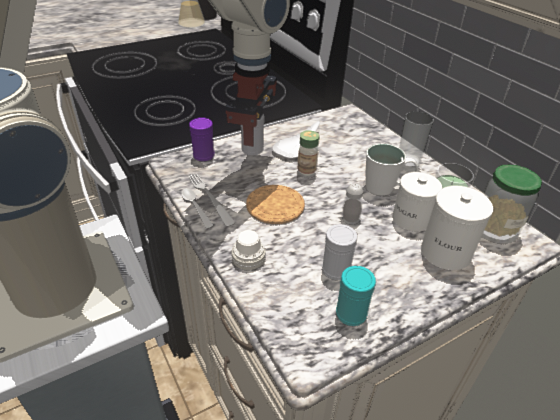

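The left tin hangs in the grip off the worktop (bottom around (252,155)) and weighs about 1.3 N, so it is the light one. I'll stand it back and go for the right one.

R is at (471,-200). From (497,189): shift (-26,-389), turn about -35°.

```bash
python3 -m creep '[0,0,-0.01,0,0,0,-0.02,0,0,0,-0.029,0,0,0,-0.035,0,0,0,-0.038,0,0,0,-0.0395,0,0,0,-0.0395,0,0,0,-0.0395,0]'; python3 -m creep '[0,0,0,0,0,0,0,0,0,0,0,0,0,0,0,0,0,0,0,0,0,0,0,0]' 1;  python3 -m creep '[0,0,0.01,0,0,0,0.04,0,0,0,0.07,0,0,0,0.1,0,0,0,0.13,0,0,0,0.16,0,0,0,0.18,0,0,0,0.19,0,0,0,0.19,0,0,0,0.19,0]'; python3 -m creep '[-0.002,-0.03,0,-0.05,-0.004,-0.06,0,-0.15,-0.006,-0.095,0,-0.25,-0.008,-0.13,0,-0.35,-0.01,-0.165,0,-0.45,-0.012,-0.2,0,-0.55,-0.014,-0.235,0,-0.61,-0.016,-0.27,0,-0.61,-0.018,-0.3,0,-0.61,-0.02,-0.33,0,-0.61]'; python3 -m creep '[-0.003,-0.03,0,0,-0.006,-0.05,0,0,-0.006,-0.059,0,0,-0.006,-0.059,0,0,-0.006,-0.059,0,0]'; python3 - <<'E'
from h import *
for n in('top','side'):snap(n,n+'3.png')
d=np.load('/tmp/d_side.npy')
o=get_obs();print(o['t'],o['ee_pos'],o['orientation'])
E
```

```text
t: 5.28
ee_pos: [496.7, 188.9, 32.1]
orientation: [-1.203, -2.902, 0.001]
ft_force: [-2.5, -0.6, 1.0]
width: 55.4
grasp_force: 30.0
t: 5.78
ee_pos: [497.3, 189.2, 32.2]
orientation: [1.203, 2.902, 0.0]
ft_force: [0.5, 0.6, 1.1]
width: 87.4
grasp_force: 0.0
t: 6.62
ee_pos: [496.9, 189.1, 222.1]
orientation: [1.203, 2.902, 0.0]
ft_force: [0.3, -0.5, -0.8]
width: 87.5
grasp_force: 0.0
t: 7.45
ee_pos: [475.6, -142.2, 220.1]
orientation: [-2.017, -2.404, 0.002]
ft_force: [0.7, -0.4, -0.5]
width: 87.8
grasp_force: 0.0
t: 7.87
ee_pos: [470.6, -199.3, 221.0]
orientation: [-2.018, -2.404, 0.0]
ft_force: [-0.9, 0.1, -0.1]
width: 88.0
grasp_force: 0.0
7.9667 [ 470.93312383 -198.62189324  221.50461521] [-2.01678973e+00 -2.40679498e+00  2.17632500e-04]
```

View pics/side3.png

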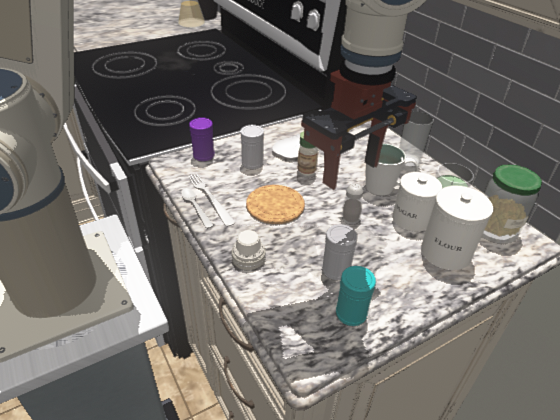

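The left tin stands upright again at (252,147), and the open fingers are above the right tin (340,250), closing roughly along x, clear of the turquoise one. Descend, grip, lift.

```bash
python3 -m creep '[0,0,-0.03,0,0,0,-0.06,0,0,0,-0.09,0,0,0,-0.12,0,0,0,-0.145,0,0,0,-0.165,0,0,0,-0.18,0,0,0,-0.19,0,0,0,-0.19,0,0,0,-0.19,0]' 1; python3 -m creep '[0,0,0,0,0,0,0,0,0,0,0,0,0,0,0,0,0,0,0,0,0,0,0,0,0,0,0,0,0,0,0,0]' 0.3; python3 -m creep '[0,0,0.004,0,0,0,0.012,0,0,0,0.022,0,0,0,0.034,0,0,0,0.046,0,0,0,0.055,0,0,0,0.06,0,0,0,0.06,0,0,0,0.06,0,0,0,0.06,0]';for i in 1 2; do python3 -m creep '[0,0,0,0,0,0,0,0]' | grep -E 'ft|width|ee'; done
```

```text
t: 8.8
ee_pos: [471.3, -199.1, 32.2]
orientation: [-2.017, -2.408, 0.0]
ft_force: [0.4, -0.3, -0.1]
width: 87.7
grasp_force: 0.0
t: 9.47
ee_pos: [470.8, -200.0, 32.5]
orientation: [-2.019, -2.407, 0.0]
ft_force: [-3.8, -0.5, 6.5]
width: 56.0
grasp_force: 30.0
t: 10.3
ee_pos: [470.8, -199.7, 91.8]
orientation: [-2.018, -2.406, 0.0]
ft_force: [-0.4, -0.4, -5.4]
width: 55.8
grasp_force: 30.0
ee_pos: [470.8, -199.7, 91.6]
ft_force: [-0.2, 0.2, -5.7]
width: 56.3
ee_pos: [471.0, -199.8, 91.8]
ft_force: [-0.4, -0.7, -6.1]
width: 55.7
```

The right tin weighs about 5.7 N, so it is the heavy one. Carry it to the trivet.

```bash
python3 -m creep '[0,0.008,0,0,-0.001,0.025,0,0,-0.002,0.05,0,0,-0.003,0.08,0,0,-0.004,0.11,0,0,-0.005,0.14,0,0,-0.006,0.17,0,0,-0.007,0.195,0,0,-0.007,0.212,0,0,-0.007,0.222,0,0]'; python3 -m creep '[0,0,0,0,0,0,0,0,0,0,0,0,0,0,0,0]'; python3 -m creep '[0,0,-0.008,0,0,0,-0.018,0,0,0,-0.028,0,0,0,-0.036,0,0,0,-0.041,0,0,0,-0.044,0,0,0,-0.046,0,0,0,-0.046,0,0,0,-0.046,0]'; python3 -c "
from h import *
snap('side','side4.png');snap('top','top4.png')"
```

```text
t: 11.47
ee_pos: [463.8, 24.4, 92.2]
orientation: [-2.016, -2.409, -0.0]
ft_force: [0.3, 0.4, -6.0]
width: 55.5
grasp_force: 30.0
t: 11.8
ee_pos: [464.2, 21.3, 92.1]
orientation: [2.02, 2.406, -0.0]
ft_force: [1.1, -0.4, -6.0]
width: 55.5
grasp_force: 30.0
t: 12.55
ee_pos: [464.3, 22.2, 46.3]
orientation: [2.018, 2.407, 0.0]
ft_force: [-0.5, 0.0, -5.5]
width: 56.1
grasp_force: 30.0
```

View pics/side4.png

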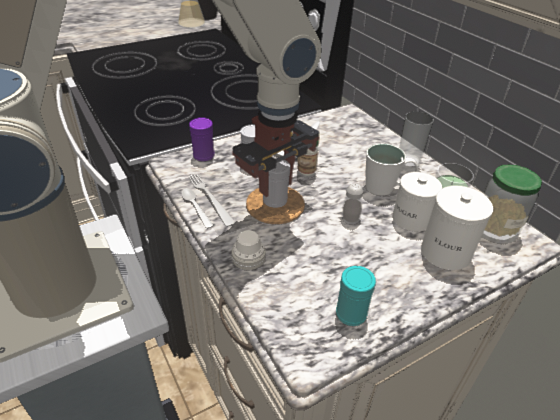

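The heavy tin hangs just above the trivet's middle (tin base around (276,203), trivet centre (275,205)). Lower the last 4 mm until contact.

```bash
python3 -m creep '[0,0,-0.001,0,0,0,-0.002,0,0,0,-0.003,0,0,0,-0.0035,0,0,0,-0.004,0,0,0,-0.004,0,0,0,-0.004,0,0,0,-0.004,0]'
```

```text
t: 13.32
ee_pos: [464.2, 22.2, 42.5]
orientation: [2.019, 2.407, 0.0]
ft_force: [-3.1, 0.6, 5.0]
width: 55.7
grasp_force: 30.0
```

Contact: the load is off the wrist. Release, rise, and back away for a clear view.

```bash
python3 -m creep '[0,0,0,0,0,0,0,0,0,0,0,0,0,0,0,0,0,0,0,0,0,0,0,0]' 1; python3 -m creep '[0,0,0.008,0,0,0,0.03,0,0,0,0.06,0,0,0,0.09,0,0,0,0.12,0,0,0,0.15,0,0,0,0.18,0,0,0,0.2,0,0,0,0.2,0,0,0,0.2,0]'; python3 -m creep '[0,-0.03,0,0,0,-0.06,0,0,0,-0.1,0,0,0,-0.14,0,0,0,-0.18,0,0,0,-0.22,0,0,0,-0.25,0,0,0,-0.26,0,0,0,-0.26,0,0,0,-0.26,0]'; python3 - <<'E'
from h import *
snap('side','side5.png');im,d=snap('top','top5.png')
v,u=np.mgrid[:420,:560]
P=world('top',u.ravel(),v.ravel(),d.ravel()).reshape(420,560,3)
for n,X,z in(('heavy',(464,22),(92,115)),('light',(497,189),(82,105))):
    s=(np.hypot(P[...,0]-X[0],P[...,1]-X[1])<45)&(P[...,2]>z[0])&(P[...,2]<z[1]);print(n,s.sum(),P[s].mean(0).round(1))
E
```

```text
t: 13.82
ee_pos: [464.3, 22.1, 42.2]
orientation: [2.019, 2.407, 0.0]
ft_force: [-0.3, -0.3, -0.6]
width: 87.5
grasp_force: 0.0
t: 14.65
ee_pos: [464.7, 22.2, 243.5]
orientation: [2.017, 2.405, 0.003]
ft_force: [0.1, -0.3, -0.4]
width: 87.8
grasp_force: 0.0
heavy 0 [nan nan nan]
light 363 [496.9 196.5  95. ]validation failed for argument at $...
<stdin>:6: RuntimeWarning: Mean of empty slice.
  ret = um.true_divide(
```

View pics/top5.png

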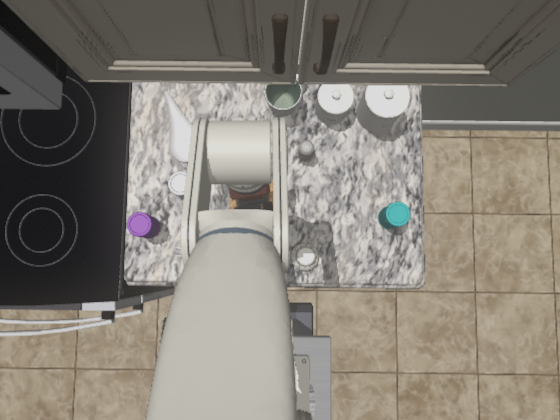

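View pics/side5.png

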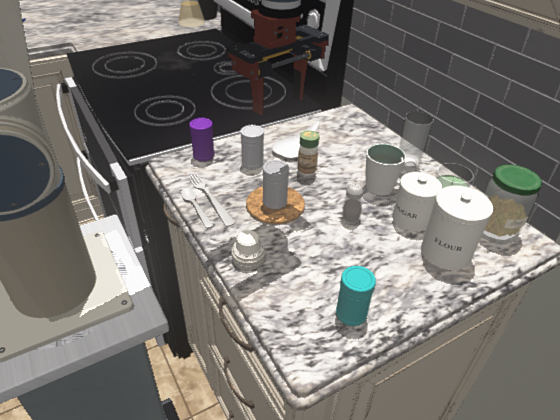

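The side picture shows the heavy tin upright on the trivet (275,185) and the light one on the worktop (252,147). The sideways move was refused, so the arm still hides the tin from above. Move aside in a smaller call.

```bash
python3 -m creep '[0.0,-0.03,0.0,0.0,0.0,-0.06,0.0,0.0,0.0,-0.1,0.0,0.0,0.0,-0.14,0.0,0.0,0.0,-0.18,0.0,0.0,0.0,-0.21,0.0,0.0,0.0,-0.22,0.0,0.0,0.0,-0.22,0.0,0.0]'; python3 - <<'E'
from h import *
im,d=snap('top','top6.png')
v,u=np.mgrid[:420,:560]
P=world('top',u.ravel(),v.ravel(),d.ravel()).reshape(420,560,3)
for n,X,z in(('heavy',(464,22),(92,115)),('light',(497,189),(82,105))):
    s=(np.hypot(P[...,0]-X[0],P[...,1]-X[1])<45)&(P[...,2]>z[0])&(P[...,2]<z[1]);print(n,s.sum(),P[s].mean(0).round(1))
E
```

```text
t: 15.42
ee_pos: [463.3, -199.4, 240.5]
orientation: [-2.021, -2.402, 0.001]
ft_force: [-0.7, 0.0, 0.4]
width: 87.6
grasp_force: 0.0
heavy 502 [463.6  22.6 104.7]
light 496 [496.4 190.   94.8]
```

View pics/top6.png

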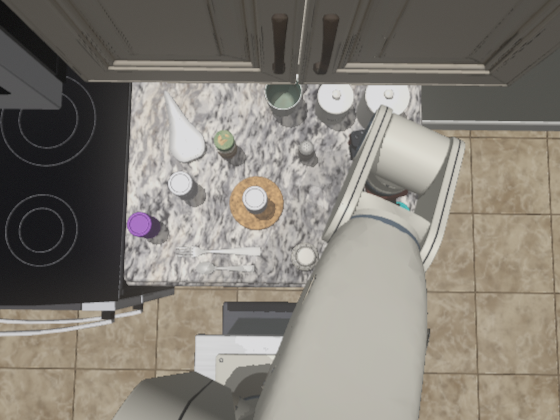

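The heavy tin's lid (255,199) is at (463.6, 22.6, 105), which is the trivet centre at the right height. The light tin (180,184) stands on the worktop, well clear.

```bash
python3 -c "
from workcell import ticket
print(ticket.close_job())"
```

```text
the job is handed in; nothing more can be done
None
```

The heavy tin (about 5.7 N when lifted) now stands upright on the middle of the trivet, the light one (about 1.3 N) stands on the bare worktop well clear of it, and I handed the job in at about 15.5 s.

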